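# Hook a stuck shaft out of its slot and clamp it in the V-block

### The arm

A 6-joint arm with a two-finger parallel gripper is mounted at the origin on the work surface. World frame = base frame: x ahead of the robot, y to its left, z up, the work surface at z = 0. Lengths are in m, angles in rad, forces in N, time in s.
With the tool pointing down it reaches from about 0.3 to 0.825 m from the base axis. Payload 5.4 kg.
Tool frame: the origin (TCP) lies at the very end of the fingers, on their centre line; the grasp point (between the pads) lies 19 mm behind it; z points along the fingers, y is the line along which they close (so a half turn about z gives the same grasp; the last joint's range is limited). The gripper opens to 92 mm and grips with 3 to 60 N. Pads are 20 mm wide; open, the fingers measure 128 mm over their backs; the gripper's body (75 mm by 189 mm) begins 69 mm behind the grasp point.
Start: joints at [0.929, 0.158, 1.597, -0, 1.386, -0.21], TCP at [0.241, 0.522, 0.215] pointing down, gripper open.
Joint ranges: [-2.91, 2.91], [-0.94, 2.29], [0.18, 2.7], [-1.29, 4.43], [0.17, 2.64], [-3, 3]. Speed limits (rad/s): [2.57, 2.57, 3.14, 3.14, 3.14, 3.14].

### API

Orientations are given as a rotation vector (axis times angle).
In Python, from plant import env gives the robot as it stands.
- The arm moves only by the tool send_rows, never from a script. Its argument "plan" is a list of rows, each a list of 3 entries, a list of its own where there are three numbers: the opening, from 0 (shut) to 1 (fully open), then the shift along the tool's x, y, z in m, then the turn, a rotation vector about the tool's x, y, z in rad. In form: [[grip, [dx, dy, dz], [rx, ry, rz]], ...]. A call has 1 to 5 rows; each row is the pose to reach, as a shift and turn from the pose commanded when the call began, along the tool's axes at that moment; what a row does not reach only later rows make up. A row lasts 1/8 s, in which the tool goes at most 62.5 mm and 10.7 degrees, less where a joint would pass 70% of its speed; a pose out of reach is approached as far as the arm can. A call with a gripper value outside its range is refused whole. The fingers move at their own pace and stop on an object; "force" is the grip in N (left out, the last holds). Time passes only in rows, so rows that repeat a pose let the fingers close. It gives the time, the measured TCP pose, the force, the opening and the grip force at its end, in the units of the state.
- env.read_state(): the state, without advancing time (a new reading comes with each control period).
- env.read_camera(name): name is "scene" or "side" or "wrist"; returns a dict with "pixels" (420x560x3 uint8, red, green, blue), "range_z" (420x560 float32, m along the optical axis (not along the pixel's ray), 0 where there is no reading), "fovy" (degrees; the focal length in pixels is half the picture's height over the tangent of half this angle, whatever the lens; pixels are square), "cx", "cy" (the principal point, pixels), "R" (3x3) and "t" (3): a world point X has camera coordinates R X + t. Camera axes: x right, y down, z forward; pixel columns grow to the right and rows downward; lengths in m; the calibration is good to about 2 mm. A picture is of the moment at which its call begins.
- env.close_job(): hands the job in; it is judged then, once.
The state is a dict: "t": time; "joint_positions": joint angles; "dq": joint speeds; "tau": joint torques, N m; "eef_pos": TCP position; "eef_rot": TCP orientation; "ft_force": force on the tool from outside, world axes, zero at the start; "wrist_torque": the same for the moment, N m; "width": opening from 0.0 (shut) to 1.0 (fully open); "grasp_force": force on a finger pad.
Only numpy, scipy, OpenCV 4.12 (cv2) and the standard library are available. Lean on these libraries where they do the work, as an engineer would, in place of code of your own. Each camera call takes 0.05 s, during which the arm holds its last target. There are 200 camera calls.

### The job

A steel shaft has slid back into one of the two covered slots of the aluminium magazine: without touching the shaft by hand while it is inside, use the hooked pick to drag it along its slot until its end stands well out of the mouth, and put the pick back in its cradle. Then take the shaft by that end, lay it in the V-block so that it beds down in the V and sticks out about equally on both sides, and after that swing the steel strap fully across over it. Leave the short square bar in its slot, and everything else on the bench, where it is.

Things in the scene. Friction and masses are not known exactly. Their poses are not given: they have to be found in the camera images.
- magazine: Fixed aluminium block 200 (x) x 130 (y) x 50 mm (z) with black cover strips on top. Origin on the bench under the middle of its mouth face; x runs into the slots. Slots along x at y = +40 and -40 mm, from mouth x = 0 to end stop x = 192 mm: floor 24 mm above the bench, 20 mm wide, 20 mm high; the 6 mm covers above leave a slit 12 mm wide open to above all along.
- slot_a (a point): Middle of the mouth of the slot at y = +40 mm, on the floor, 24 mm above the bench; x runs into the slot. In front a tongue 12 mm wide, 10 mm thick carries the floor on at the same height to x = -60 mm; beside and below the tongue is free space down to the bench.
- slot_b (a point): The same for the slot at y = -40 mm.
- shaft_mid (a point): Middle of the loose round steel shaft, 16 mm in diameter, 120 mm long, about 0.15 kg; x along its axis. It starts in either slot, wholly inside, near end 10 to 35 mm behind the mouth, at least 35 mm free behind it; it slides along the slot but is too thick to come up through the slit.
- key_bar_mid (a point): Middle of the loose square steel bar 60 x 14 x 14 mm, x along it, that lies in the other slot. A bystander.
- pick_grip (a point): Middle of the wooden handle, 100 (x) x 20 (y) x 24 mm (z), of the loose hooked pick (0.09 kg). From its front end (+x) a steel wire 5 mm thick runs on along x at mid-height to x = 200 mm, where it bends square down into a prong. z up. It starts level in its cradle, prong hanging down.
- pick_tip (a point): Lower end of the pick's prong, 5 mm thick: 200 mm ahead (x) of the handle's middle and 37 mm below it; same axes as the handle.
- cradle_seat (a point): Where the handle's middle lies when the pick is home, 37 mm above the bench; x along the handle towards the prong, z up. Fixed black cradle 100 x 44 mm: two cross-pieces 10 mm thick, at x = +40 and -40 mm, carry the handle's underside at 25 mm, with cheeks 10 mm high and 27 mm apart; between the cross-pieces it is open down to 6 mm above the bench.
- v_seat (a point): Where the shaft's middle lies when bedded in the middle of the V-block, 46.3 mm above the bench; x along the V, z up. Fixed dark steel block 40 mm long (x), 60 mm wide (y), 50 mm high, with a lug to y = -54 mm; its 90 degree V is 30 mm wide at the top, 15 mm deep. The strap's post stands at y = -42 mm.
- strap (a joint): Angle of the clamp strap about its vertical post, rad: 0 = square across the V (hard stop), growing as it swings away towards the V-block's +x side, up to 2.0. It stays where it is left; turning it takes about 0.06 N m.
- strap_pin (a point): Middle of the upright round grip pin at the strap's free end, 12 mm in diameter, 40 mm tall, its middle 85.5 mm above the bench. The strap, a bar 16 mm wide and 8 mm thick, has its top 20 mm below this point; its underside clears the bedded shaft by 3 mm.
- strap_pivot (a point): Point on the strap's vertical pivot axis, at the same height as strap_pin and 85 mm from it. With the strap across (0), the pin lies on the V-block's +y side of the pivot.
- can_a: A red drink can, 52 mm across and 90 mm tall, loose; a bystander. Origin on its underside.
- can_b: A bare metal drink can, 52 mm across and 90 mm tall, loose; a bystander. Origin on its underside.
- bracket: A yellow plastic L-bracket, 60 x 40 x 50 mm, loose; a bystander. Origin on its underside.
- wrench: An open-ended steel wrench lying flat, loose; a bystander. Origin on its underside.
- screwdriver: A screwdriver with a black handle lying flat, loose; a bystander. Origin on its underside.
- gearmotor: A small cylindrical gear motor, 36 mm across, lying on its side, loose; a bystander. Origin on its underside.
Things that resemble listed ones, but are neither listed nor needed, are in the scene too. What is shaped like the part that bears cradle_seat but purple is not meant.

How it is judged:
On the way, in this order (a step that is already met when the one before it is completed fails the run):
1. the shaft has been dragged along its slot until its end stands at least 30 mm out of the mouth (x of shaft_mid in the frame of magazine below 0.03 m), for 0.1 s.
2. the pick is back in its cradle, hook down (distance between pick_grip and cradle_seat below 0.02 m and z of pick_grip in the frame of cradle_seat between -0.005 and 0.005 m and angle between the x axis of pick_grip and the x axis of cradle_seat, either way round below 0.15 rad and angle between pick_grip's own z axis and vertical below 0.15 rad), for 0.2 s.
3. the shaft lies bedded in the V-block while the strap is still swung away (x of shaft_mid in the frame of v_seat between -0.015 and 0.015 m and y of shaft_mid in the frame of v_seat between -0.003 and 0.003 m and z of shaft_mid in the frame of v_seat between -0.003 and 0.003 m and angle between the x axis of shaft_mid and the x axis of v_seat, either way round below 0.06 rad and value of joint strap above 0.6 rad), for 0.2 s.
At the end, for the whole second after the job is handed in: Shaft at rest, bedded in the V: within 3 mm across and in height, 15 mm of the middle lengthwise, 0.06 rad of the V. Strap within 0.12 rad of square across. Pick home in its cradle, hook down: within 20 mm of the seat, 5 mm in height, 0.15 rad of the cradle and of upright (all of step 2 and x of shaft_mid in the frame of v_seat between -0.015 and 0.015 m and y of shaft_mid in the frame of v_seat between -0.003 and 0.003 m and z of shaft_mid in the frame of v_seat between -0.003 and 0.003 m and angle between the x axis of shaft_mid and the x axis of v_seat, either way round below 0.06 rad and value of joint strap below 0.12 rad and linear speed of shaft below 0.02 m/s); the robot touches nothing.
It fails at once if the gripper touches the shaft while it is still wholly inside the slot (contact force between the fingers and shaft above 0.5 N and x of shaft_mid in the frame of magazine above 0.06 m).
It fails at once if the square bar is moved by more than 10 mm (distance of key_bar_mid from where it was at the start of the episode above 0.01 m).
It fails at once if a can, the bracket, wrench, screwdriver or gear motor is moved by more than 20 mm (distance of any of can_a, can_b, bracket, wrench, screwdriver, gearmotor from where it was at the start of the episode above 0.02 m).
It also fails if it takes over 64 s, if anything falls off the work surface, if the arm or the gripper's body presses on something with over 40 N, if the wrist force passes 120 N, or if a joint passes its speed limit or range.

## Working session

There is one attempt and no reset: what is moved stays moved. The work goes in short steps, Python scripts to look and compute and a tool call to move; the robot and the scene stay as the last step left them, time stands still between calls to the robot, and variables do not carry over. Pictures are saved under pics/ and viewed, at most 12 in all, crops included, and the job is handed in when it is done.

Besides the shell and the picture viewer there is one more tool, called after "Call:" as a command line: name --argument value ..., lists and objects as JSON in quotes. send_rows: Moves the arm, as the interface text tells. Its arguments: {"type":"object","properties":{"plan":{"type":"array"},"force":{"type":"number"}},"required":["plan"]}

```bash
ls; mkdir -p pics; cat > h.py <<'E'
import numpy as np, cv2
from scipy.spatial.transform import Rotation as Ro
from plant import env
def cam(n):
    c=env.read_camera(n); np.savez('pics/'+n+'.npz',**c); return c
def cloud(c):
    h,w=c['range_z'].shape; f=h/2/np.tan(np.radians(c['fovy'])/2)
    v,u=np.mgrid[:h,:w]; z=c['range_z']
    P=np.stack([(u-c['cx'])*z/f,(v-c['cy'])*z/f,z],-1)
    W=(P-c['t'])@c['R']; W[z==0]=np.nan; return W
def ray(c,u,v,z):
    h=c['range_z'].shape[0]; f=h/2/np.tan(np.radians(c['fovy'])/2)
    d=np.array([(u-c['cx'])/f,(v-c['cy'])/f,1])@c['R']; o=-c['t']@c['R']
    return o+d*(z-o[2])/d[2]
def save(n,img,s=1):
    cv2.imwrite('pics/'+n+'.png',cv2.resize(img[...,::-1],None,fx=s,fy=s,interpolation=cv2.INTER_CUBIC))
E
python3 - <<'E'
from h import *
a=cam('scene');b=cam('side');save('s1',a['pixels'],1.4);save('d1',b['pixels'],1.4)
for c in(a,b): print(-c['t']@c['R'],c['R'][2],c['fovy'])
print(env.read_state())
E
```

```text
pics
[ 1.023073   -0.7388385   1.30317866] [-0.33536372  0.49155178 -0.80368403] 47.780029550891065
[0.48678955 0.82426511 1.0136704 ] [ 0.03181539 -0.6696868  -0.74196184] 55.48333939320294
{'t': 0.1, 'joint_positions': array([ 9.28902549e-01,  1.58957248e-01,  1.59807801e+00, -1.89514192e-05,
        1.38620799e+00, -2.10111825e-01]), 'dq': array([ 1.16062157e-03, -1.62669898e-03, -1.34651187e-03, -8.71644220e-04,
       -8.21365024e-05,  1.09502318e-03]), 'tau': array([ 2.05342576e-04, -3.86502457e+01, -3.22960603e+01,  7.03560258e-02,
        3.39714973e-02, -4.63930189e-05]), 'eef_pos': array([0.24032225, 0.52175772, 0.21374772]), 'eef_rot': array([-6.72837054e-01, -3.06801409e+00,  2.37260741e-03]), 'ft_force': array([ 0.8331707 , -0.06663383, -0.01616919]), 'wrist_torque': array([-0.01149728,  0.04981109, -0.05310608]), 'grasp_force': 0.0, 'width': 1.0025217075119195}
```

View pics/s1.png

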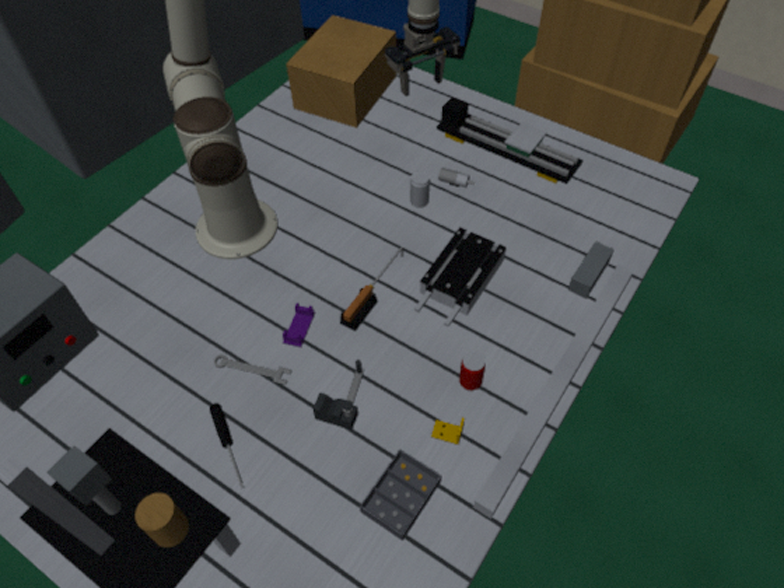

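View pics/d1.png

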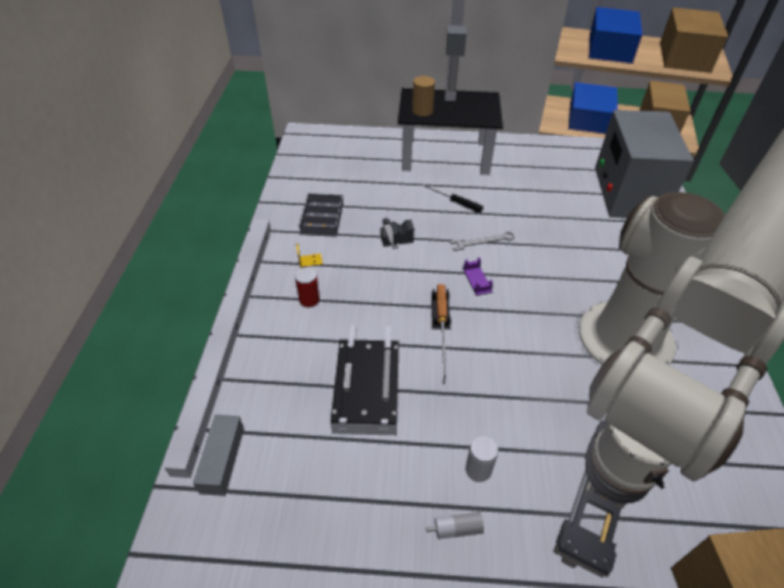

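The scene view (784 px wide) shows:
- the magazine at (460,268), mouth tongues at (425,300) and (455,315)
- the pick in the black cradle at (358,303), prong at (402,252)
- the V-block and strap at (337,405)

Things that could be mistaken for what I want:
- **Cradle:** the purple one at (299,325) is a decoy; I choose the black one at (358,303) that holds the pick.
- **Shaft or bar:** in the side view, the slit at (387,372) shows a long bright shaft and the slit at (347,375) a short bar. I choose the long one, in the slot nearer the robot.
- **Pick:** the screwdriver at (225,430) has a black handle, so I choose the orange one.

```bash
python3 - <<'E'
from h import *
for n in('scene','side'):
    c=dict(np.load('pics/'+n+'.npz')); W=cloud(c); s=1/1.4
    hsv=cv2.cvtColor(c['pixels'],cv2.COLOR_RGB2HSV)
    def rect(name,m,box=None):
        if box: 
            k=np.zeros(m.shape,bool); x0,y0,x1,y1=[int(q*s) for q in box]; k[y0:y1,x0:x1]=1; m=m&k
        p=W[m]; p=p[np.isfinite(p).all(1)]
        if len(p)<5: print(n,name,len(p));return
        r=cv2.minAreaRect(p[:,:2].astype(np.float32)*1000); print(n,name,len(p),np.round(r[0]),np.round(r[1]),round(r[2],1),'z',np.round(np.percentile(p[:,2],[5,50,95]),3))
    Z=W[...,2]
    S=n=='scene'
    rect('mag',(Z>.044)&(Z<.056),(400,220,520,330) if S else (325,325,410,435))
    org=(hsv[...,0]>5)&(hsv[...,0]<20)&(hsv[...,1]>130)
    rect('handle',org&(Z>.03),(330,270,390,330) if S else (425,275,460,335))
    rect('wire',(Z>.025)&(Z<.06),(375,245,408,290) if S else (437,328,450,384))
    rect('vblk',(Z>.04)&(Z<.055),(310,380,365,430) if S else (375,210,420,250))
    rect('strap',(Z>.056)&(Z<.075),(310,350,370,430) if S else (370,210,420,255))
    rect('pin',(Z>.078)&(Z<.12),(310,350,370,430) if S else (370,210,420,255))
    rect('cana',(Z>.08),(450,345,495,395) if S else (290,265,325,310))
    rect('canb',(Z>.08),(405,170,435,210) if S else (460,430,500,485))
E
```

```text
scene mag 1500 [583. 187.] [133. 208.] 2.9 z [0.045 0.05  0.054]
scene handle 207 [428. -43.] [ 31. 106.] 4.7 z [0.032 0.047 0.052]
scene wire 52 [426.  90.] [  9. 135.] 3.9 z [0.031 0.038 0.044]
scene vblk 239 [ 551. -291.] [85. 44.] 14.6 z [0.041 0.048 0.053]
scene strap 170 [ 565. -246.] [ 18. 101.] 20.0 z [0.06  0.066 0.073]
scene pin 35 [ 565. -241.] [12. 95.] 19.0 z [0.079 0.096 0.107]
scene cana 207 [747. -60.] [48. 47.] 45.1 z [0.082 0.09  0.094]
scene canb 120 [355. 344.] [49. 48.] 56.0 z [0.082 0.089 0.095]
side mag 2246 [578. 189.] [130. 204.] 2.4 z [0.046 0.049 0.052]
side handle 147 [427. -33.] [ 19. 104.] 2.1 z [0.036 0.047 0.05 ]
side wire 61 [420.  98.] [  5. 127.] 3.1 z [0.033 0.038 0.041]
side vblk 107 [ 543. -288.] [79. 44.] 13.0 z [0.041 0.047 0.051]
side strap 97 [ 560. -238.] [ 17. 105.] 20.1 z [0.061 0.065 0.074]
side pin 23 [ 546. -200.] [ 7. 17.] 4.5 z [0.08  0.097 0.104]
side cana 147 [743. -57.] [46. 51.] 7.0 z [0.083 0.088 0.091]
side canb 295 [349. 349.] [47. 47.] 28.2 z [0.082 0.089 0.092]
```

```bash
python3 - <<'E'
from h import *
c=cam('wrist'); st=env.read_state(); T=Ro.from_rotvec(st['eef_rot']).as_matrix()
o=-c['t']@c['R']; print('cam pos in tool',T.T@(o-st['eef_pos']),'axes (rows) in tool',np.round(c['R']@T,3),c['fovy'])
p=st['eef_pos']; tgt=np.array([.50,-.02,.36])
print(T.T@(tgt-p))
E
```

```text
cam pos in tool [ 0.08458461  0.00043611 -0.16977606] axes (rows) in tool [[ 0.001  1.     0.   ]
 [-0.955  0.001 -0.296]
 [-0.296 -0.     0.955]] 71.06783868659902
[-0.46252134 -0.38364423 -0.14573497]
```

Call:
send_rows --plan '[[1, [-0.05, -0.033, -0.04], [0, 0, 0.15]], [1, [-0.1, -0.066, -0.08], [0, 0, 0.3]], [1, [-0.15, -0.1, -0.106], [0, 0, 0.45]], [1, [-0.2, -0.133, -0.106], [0, 0, 0.6]], [1, [-0.25, -0.166, -0.106], [0, 0, 0.75]]]'

```text
t: 0.78
eef_pos: [0.3911, 0.2782, 0.321]
eef_rot: [1.755, 2.604, 0.002]
ft_force: [0.9, 1.0, -0.7]
width: 1.006
grasp_force: 0.0
```

```bash
cat >> h.py <<'E'
def go(x=None,y=None,z=None,yaw=None):
    "tool shift/turn to reach a world pose, tool down, yaw = angle (deg) of tool y"
    st=env.read_state(); p=st['eef_pos']; T=Ro.from_rotvec(st['eef_rot']).as_matrix()
    t=np.array([p[i] if v is None else v for i,v in enumerate((x,y,z))])
    cur=np.degrees(np.arctan2(T[1,1],T[0,1])); yaw=cur if yaw is None else yaw
    a=np.radians(yaw); G=np.c_[[-np.sin(a),np.cos(a),0],[np.cos(a),np.sin(a),0],[0,0,-1]]
    # tool x = y cross z
    yv=np.array([np.cos(a),np.sin(a),0]); zv=np.array([0,0,-1.]); G=np.c_[np.cross(yv,zv),yv,zv]
    print('t %.2f pos %s yaw %.2f tilt %s w %.3f f %s g %.1f'%(st['t'],np.round(p,4),cur,np.round(T[:2,2],4),st['width'],np.round(st['ft_force'],1),st['grasp_force']))
    print('shift',np.round(T.T@(t-p),4),'turn',np.round(Ro.from_matrix(T.T@G).as_rotvec(),4))
E
sed -i '/a=np.radians(yaw); G=/s/; G=.*//' h.py
python3 -c "
from h import *
go(.5,.1,.32,3)"
```

```text
t 0.78 pos [0.3911 0.2782 0.321 ] yaw 22.03 tilt [0.0016 0.0006] w 1.006 f [ 0.9  1.  -0.7] g 0.0
shift [-0.2061  0.0341  0.001 ] turn [ 1.700e-03 -3.000e-04  3.322e-01]
```

Call:
send_rows --plan '[[1, [-0.052, 0.009, 0.0], [0, 0, 0.11]], [1, [-0.104, 0.017, 0.0], [0, 0, 0.22]], [1, [-0.156, 0.026, 0.0], [0, 0, 0.332]], [1, [-0.206, 0.034, 0.001], [0, 0, 0.332]], [1, [-0.206, 0.034, 0.001], [0, 0, 0.332]]]'

```text
t: 1.4
eef_pos: [0.5006, 0.0994, 0.3183]
eef_rot: [-2.162, -2.278, 0.002]
ft_force: [-0.4, 0.5, 0.1]
width: 1.002
grasp_force: 0.0
```

```bash
python3 -c "
from h import *
go(.5,.1,.32,3)
c=cam('wrist'); save('w1',c['pixels'],1.4)"
```

```text
t 1.40 pos [0.5006 0.0994 0.3183] yaw 3.00 tilt [-0.0016 -0.0005] w 1.002 f [-0.4  0.5  0.1] g 0.0
shift [ 0.0006 -0.0006 -0.0017] turn [-0.0016  0.0004 -0.    ]
```

View pics/w1.png

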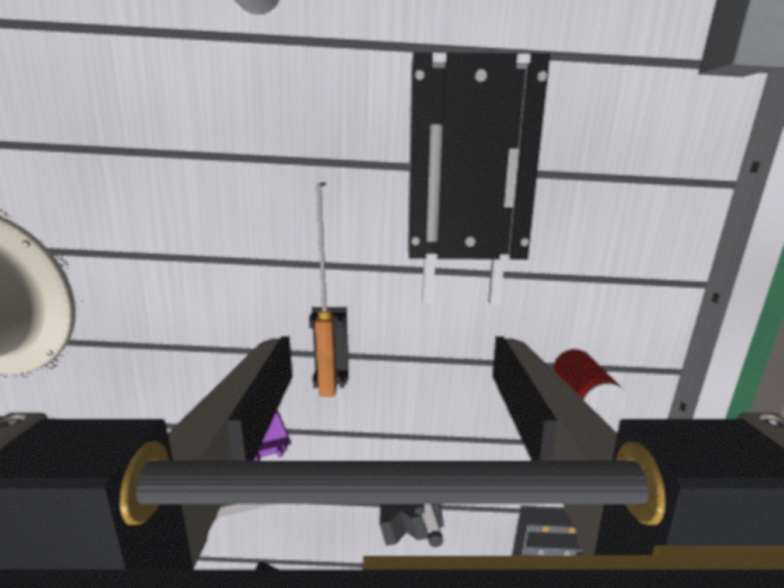

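The picture shows the shaft in the left slot's slit, from (436,125) to (433,242). The short bar is in the right slot at (511,178). The orange handle is at (325,355) in the black cradle, with the prong at (321,184). The purple decoy is at (270,437). This close crop confirms the choice.

```bash
cat > m.py <<'E'
from h import *
def comp(m,u,v):
    n,l,s,ce=cv2.connectedComponentsWithStats(m.astype(np.uint8)); k=l[int(v),int(u)]
    ys,xs=np.nonzero(l==k); return xs,ys
def onplane(c,m,u,v,z,name):
    xs,ys=comp(m,u,v); p=np.array([ray(c,a,b,z)[:2] for a,b in zip(xs,ys)])*1000
    r=cv2.minAreaRect(p.astype(np.float32)); d=np.linalg.svd(p-p.mean(0),full_matrices=False)[2][0]
    e=(p-p.mean(0))@d; print(name,len(xs),'ctr',np.round(r[0],1),np.round(r[1],1),round(r[2],1),'axis',round(np.degrees(np.arctan2(*d[::-1]))%180,2),'y',np.round([p[:,1].min(),p[:,1].max()],1)); return p
E
python3 - <<'E'
from m import *
c=dict(np.load('pics/wrist.npz')); I=c['pixels']; hsv=cv2.cvtColor(I,cv2.COLOR_RGB2HSV); V=hsv[...,2]; W=cloud(c)
s=1/1.4
org=(hsv[...,0]>4)&(hsv[...,0]<22)&(hsv[...,1]>120)
onplane(c,org,325*s,355*s,.049,'handle')
onplane(c,V<75,462*s,160*s,.05,'cover')
onplane(c,V>110,434*s,180*s,.040,'shaft')
onplane(c,V>110,511*s,178*s,.038,'bar')
for u,v in((321,184),(320,183),(323,310),(410,258),(527,258),(414,54),(549,56),(429,302),(496,303)): print((u,v),np.round(ray(c,u*s,v*s,.037)*1000,1),np.round(ray(c,u*s,v*s,.05)*1000,1), np.round(ray(c,u*s,v*s,.024)*1000,1),np.round(W[int(v*s),int(u*s)]*1000))
# wire pixels: bluish-dark vs bench, print depth-based points
Z=W[...,2]; m=(Z>.028)&(Z<.046); k=np.zeros_like(m); k[int(190*s):int(305*s),int(312*s):int(332*s)]=1
p=W[m&k]*1000; q=np.polyfit(p[:,1],p[:,0],1); print('wire',len(p),q,np.degrees(np.arctan(q[0])),np.polyval(q,[0,160]),np.median(p[:,2]))
E
```

```text
handle 747 ctr [429.4 -34.9] [ 23.6 108.8] 1.5 axis 92.09 y [-89.4  19.6]
cover 11573 ctr [579.6 189.4] [130.8 199.1] 2.3 axis 94.18 y [ 87.8 290.8]
shaft 604 ctr [540.5 163.5] [ 10.8 118.9] 2.5 axis 92.33 y [103.9 223. ]
bar 293 ctr [621.8 175.2] [10.4 58.5] 2.8 axis 92.46 y [145.8 204.6]
(321, 184) [421.6 158.1  37. ] [423.7 158.9  50. ] [419.4 157.4  24. ] [420. 158.  30.]
(320, 183) [420.5 159.1  37. ] [422.7 159.8  50. ] [418.3 158.4  24. ] [414. 158.   1.]
(323, 310) [424.2  15.7  37. ] [426.2  20.5  50. ] [422.1  10.8  24. ] [424.  18.  41.]
(410, 258) [521.3  82.9  37. ] [520.6  85.8  50. ] [522.  80.  24.] [519.  86.  50.]
(527, 258) [652.2  89.9  37. ] [647.7  92.6  50. ] [656.7  87.2  24. ] [647.  93.  51.]
(414, 54) [511.8 285.8  37. ] [511.4 282.9  50. ] [512.3 288.7  24. ] [510. 283.  52.]
(549, 56) [643.3 291.   37. ] [639.1 287.9  50. ] [647.6 294.1  24. ] [639. 288.  49.]
(429, 302) [546.7  32.1  37. ] [545.3  36.5  50. ] [548.2  27.7  24. ] [547.  29.  25.]
(496, 303) [624.3  35.   37. ] [620.6  39.3  50. ] [628.   30.7  24. ] [628.  31.  24.]
wire 266 [-4.81851350e-02  4.25737401e+02] -2.7586711573215554 [425.7374011 418.0277795] 38.91646914819708
```

Call:
send_rows --plan '[[0.5, [-0.046, -0.027, 0.03], [0, 0, 0.008]], [0.5, [-0.092, -0.054, 0.07], [0, 0, 0.008]], [0.5, [-0.142, -0.08, 0.12], [0, 0, 0.008]], [0.5, [-0.142, -0.08, 0.17], [0, 0, 0.008]], [0.5, [-0.142, -0.08, 0.2], [0, 0, 0.008]]]'

```text
t: 2.08
eef_pos: [0.4255, -0.043, 0.1162]
eef_rot: [-2.164, -2.272, 0.002]
ft_force: [0.4, 0.3, 0.6]
width: 0.501
grasp_force: 0.0
```

```bash
python3 - <<'E'
from m import *
go(.4278,-.040,.018,2.5)
c=cam('wrist'); I=c['pixels']; save('w2',I); hsv=cv2.cvtColor(I,cv2.COLOR_RGB2HSV)
org=(hsv[...,0]>4)&(hsv[...,0]<22)&(hsv[...,1]>120)
n,l,s,ce=cv2.connectedComponentsWithStats(org.astype(np.uint8)); k=1+s[1:,4].argmax(); print(s[k],ce[k])
onplane(c,org,*[(l==k).nonzero()[i][len((l==k).nonzero()[0])//2] for i in(1,0)],.049,'handle')
E
```

```text
t 2.08 pos [ 0.4255 -0.043   0.1162] yaw 2.79 tilt [-0.0038  0.0019] w 0.501 f [0.4 0.3 0.6] g 0.0
shift [0.0027 0.0028 0.0982] turn [-0.0037 -0.002   0.0051]
[ 166  390  333   17 3594] [353.20756817 399.73873122]
handle 3594 ctr [ 489.8 -239.3] [353.   22.1] 3.1 axis 4.2 y [-259.6 -219.8]
```

View pics/w2.png

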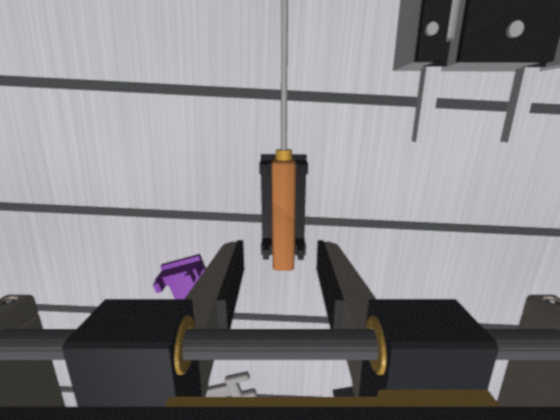

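The handle sits at columns 272–295 and rows 159–270, centred between the fingers in the black cradle. I will take its middle by ray.

```bash
python3 - <<'E'
from m import *
c=dict(np.load('pics/wrist.npz'))
for v in(159,270):
  for u in (273,294): print(v,u,np.round(ray(c,u,v,.049)*1000,1))
I=c['pixels'];
for v in (20,60,120): 
  r=I[v,270:300].astype(int).sum(1); print(v,r.argmin()+270, r)
E
```

```text
159 273 [417.1   8.5  49. ]
159 294 [433.9   9.4  49. ]
270 273 [421.3 -91.3  49. ]
270 294 [440.3 -90.3  49. ]
20 286 [547 554 552 552 547 551 551 555 549 548 503 450 440 455 464 433 391 400
 484 544 557 558 555 558 564 570 575 572 568 552]
60 286 [565 565 562 563 564 567 572 569 570 562 519 454 436 459 461 429 391 425
 516 559 569 569 575 579 580 579 569 558 564 571]
120 286 [574 575 574 566 571 578 579 576 570 554 493 437 444 462 449 409 407 500
 565 583 587 579 579 572 568 572 576 572 572 571]
```

Call:
send_rows --plan '[[0.5, [0.002, 0.003, 0.045], [0, 0, 0.005]], [0.5, [0.002, 0.003, 0.08], [0, 0, 0.005]], [0.5, [0.002, 0.003, 0.098], [0, 0, 0.005]], [0.5, [0.002, 0.003, 0.098], [0, 0, 0.005]], [0.15, [0.002, 0.003, 0.098], [0, 0, 0.005]]]' --force 40

```text
t: 2.75
eef_pos: [0.4321, -0.0419, 0.0226]
eef_rot: [2.169, 2.269, 0.002]
ft_force: [-0.8, -0.7, 0.4]
width: 0.412
grasp_force: 0.0
```

Call:
send_rows --plan '[[0.1, [0, 0, 0], [0, 0, 0]], [0.1, [0, 0, 0], [0, 0, 0]], [0.1, [0, 0, 0], [0, 0, 0]]]' --force 40

```text
t: 3.12
eef_pos: [0.4315, -0.0423, 0.022]
eef_rot: [2.171, 2.269, 0.001]
ft_force: [-2.1, 1.0, 7.5]
width: 0.215
grasp_force: 40.0
```

Call:
send_rows --plan '[[0.1, [0, 0, -0.02], [0, 0, 0]], [0.1, [0, 0, -0.05], [0, 0, 0]], [0.1, [0, 0, -0.08], [0, 0, 0]], [0.1, [0, 0, -0.08], [0, 0, 0]], [0.1, [0, 0, -0.08], [0, 0, 0]]]'

```text
t: 3.75
eef_pos: [0.4301, -0.0419, 0.1]
eef_rot: [-2.171, -2.269, 0.001]
ft_force: [-0.2, -0.1, -0.1]
width: 0.215
grasp_force: 40.0
```

```bash
cat > wire.py <<'E'
from m import *
go()
c=cam('wrist'); I=c['pixels'].astype(int); hsv=cv2.cvtColor(c['pixels'],cv2.COLOR_RGB2HSV); W=cloud(c)
st=env.read_state(); T=Ro.from_rotvec(st['eef_rot']).as_matrix()
D=c['range_z']; pts=[]
P=(W-st['eef_pos'])@T   # tool frame
m=(P[...,2]<.0)&(P[...,2]>-.04)&(abs(P[...,1])<.02)&(P[...,0]>.06)&(P[...,0]<.19)
p=P[m]*1000; print('wire in tool',len(p),np.polyfit(p[:,0],p[:,1],1),'z',np.polyfit(p[:,0],p[:,2],1),p[:,0].min(),p[:,0].max())
org=(hsv[...,0]>4)&(hsv[...,0]<22)&(hsv[...,1]>120)&(abs(P[...,1])<.02)&(P[...,2]<.0)&(P[...,2]>-.06)
p=P[org]*1000; print('handle tool x',np.percentile(p[:,0],[1,99]),'y',np.percentile(p[:,1],[2,98]),'z',np.median(p[:,2]))
E
python3 wire.py
```

```text
t 3.75 pos [ 0.4301 -0.0419  0.1   ] yaw 2.51 tilt [-0.0015  0.0006] w 0.215 f [-0.2 -0.1 -0.1] g 40.0
shift [0. 0. 0.] turn [-0.0015 -0.0007 -0.    ]
wire in tool 1687 [-0.0032511   0.29746794] z [-9.42845577e-04 -1.70199788e+01] 60.08283321722229 134.7241364076489
handle tool x [-32.89179422  57.4355959 ] y [-9.17854131  9.53562012] z -26.914238850971934
```

Call:
send_rows --plan '[[0.1, [0.02, 0.03, -0.005], [0, 0, 0]], [0.1, [0.045, 0.07, -0.005], [0, 0, 0]], [0.1, [0.07, 0.105, -0.005], [0, 0, 0]], [0.1, [0.079, 0.119, -0.005], [0, 0, 0]], [0.1, [0.079, 0.119, -0.005], [0, 0, 0]]]'

```text
t: 4.42
eef_pos: [0.5457, 0.0427, 0.1043]
eef_rot: [-2.169, -2.27, 0.003]
ft_force: [0.5, -0.7, -1.4]
width: 0.218
grasp_force: 40.0
```

Call:
send_rows --plan '[[0.1, [0, 0, 0], [0, 0, 0]], [0.1, [0, 0, 0], [0, 0, 0]]]'

```text
t: 4.68
eef_pos: [0.5455, 0.0415, 0.1058]
eef_rot: [-2.173, -2.268, 0.001]
ft_force: [-0.5, -0.2, -1.3]
width: 0.214
grasp_force: 40.0
```

```bash
python3 - <<'E'
from m import *
go(.5457,.0419,.092,2.4)
c=cam('side'); I=c['pixels']; save('d2',I[200:330,200:360],4)
d=cam('wrist'); save('w3',d['pixels'])
E
```

```text
t 4.67 pos [0.5455 0.0415 0.1058] yaw 2.47 tilt [-0.001  0.   ] w 0.214 f [-0.5 -0.2 -1.3] g 40.0
shift [0.0004 0.0002 0.0138] turn [-0.001  -0.0001  0.0012]
```

View pics/d2.png

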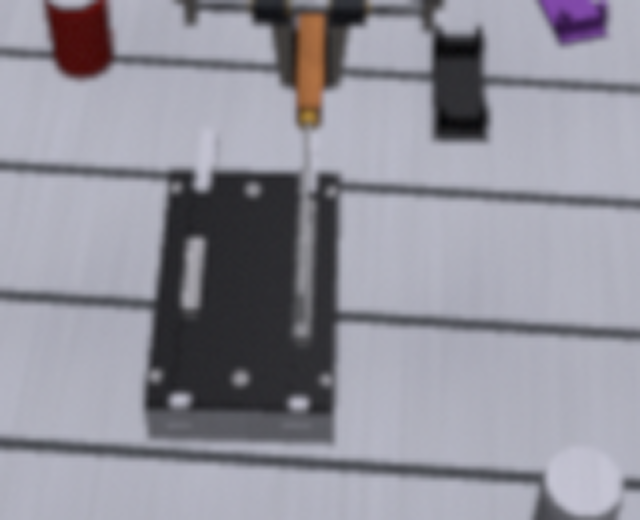

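View pics/w3.png

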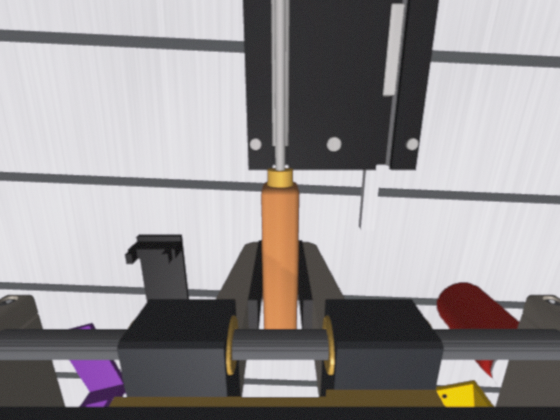

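The side crop shows the wire lying along the right-hand slot's slit, about (305,200)–(302,335). The wrist view shows the wire at column 280 over that slit, and the black cradle is empty at (165,265). I will check the sideways fit numerically.

```bash
python3 - <<'E'
from m import *
c=dict(np.load('pics/wrist.npz')); I=c['pixels'].astype(int).sum(2)
for v in (5,30,60,100): print(v,I[v,260:300])
W=cloud(c); print([np.round(W[v,u]*1000) for v,u in((30,250),(30,275),(30,281),(60,286))])
s=dict(np.load('pics/side.npz'))
def pr(c,X):
    f=210/np.tan(np.radians(c['fovy'])/2); q=c['R']@X+c['t']; return q[:2]/q[2]*f+[c['cx'],c['cy']]
for X in([.5371,.2424,.084],[.5371,.2424,.121],[.5373,.2427,.05]): print((pr(s,np.array(X))-[200,200])*4)
E
```

```text
5 [140 146 146 150 147 143 144 146 140 149 199 316 435 481 465 461 502 537
 559 577 575 554 524 469 424 416 447 443 380 267 178 152 148 145 153 147
 149 135 151 147]
30 [151 146 145 155 147 144 151 141 148 149 199 328 447 491 478 468 503 531
 557 579 577 549 517 468 415 413 443 445 357 250 158 146 150 141 147 147
 142 143 146 139]
60 [151 152 149 138 147 153 146 145 149 155 184 295 428 492 492 476 497 531
 560 576 576 550 517 464 418 451 464 435 349 236 164 150 142 142 156 143
 146 144 148 151]
100 [154 151 143 152 152 147 153 152 152 158 153 244 406 489 474 452 481 532
 560 578 571 549 509 453 405 422 446 411 309 201 149 149 153 155 147 151
 147 149 147 153]
[array([519., 181.,  49.]), array([538., 164., 123.]), array([541., 164., 123.]), array([545., 166.,  38.])]
[297.22516971 321.35302767]
[297.02650453 291.06230005]
[297.0762287  348.22020145]
```

Call:
send_rows --plan '[[0.1, [0.005, 0, 0.01], [0, 0, 0.001]], [0.1, [0.005, 0, 0.02], [0, 0, 0.001]], [0.1, [0.005, 0, 0.03], [0, 0, 0.001]], [0.1, [0.005, 0, 0.036], [0, 0, 0.001]], [0.1, [0.005, 0, 0.041], [0, 0, 0.001]]]'

```text
t: 5.4
eef_pos: [0.546, 0.047, 0.0646]
eef_rot: [-2.173, -2.268, 0.0]
ft_force: [0.2, -0.4, -1.3]
width: 0.214
grasp_force: 40.0
```

Call:
send_rows --plan '[[0.1, [0, 0, 0.004], [0, 0, 0]], [0.1, [0, 0, 0.009], [0, 0, 0]], [0.1, [0, 0, 0.012], [0, 0, 0]], [0.1, [0, 0, 0.012], [0, 0, 0]]]'

```text
t: 5.9
eef_pos: [0.5459, 0.047, 0.053]
eef_rot: [-2.173, -2.268, 0.0]
ft_force: [0.8, -0.0, -0.4]
width: 0.219
grasp_force: 40.0
```

```bash
python3 - <<'E'
from m import *
go(.5455,.0464,.052,2.4)
E
```

```text
t 5.90 pos [0.5459 0.047  0.053 ] yaw 2.46 tilt [-0.0005  0.    ] w 0.219 f [ 0.8 -0.  -0.4] g 40.0
shift [-0.0006 -0.0004  0.001 ] turn [-0.0005 -0.0001  0.0011]
```

Call:
send_rows --plan '[[0.1, [-0.012, 0, 0], [0, 0, 0]], [0.1, [-0.024, 0, 0], [0, 0, 0]], [0.1, [-0.036, 0, 0], [0, 0, 0]], [0.1, [-0.048, 0, 0], [0, 0, 0]], [0.1, [-0.06, 0, 0], [0, 0, 0]]]'

```text
t: 6.52
eef_pos: [0.5487, -0.0138, 0.0532]
eef_rot: [-2.173, -2.268, -0.0]
ft_force: [-0.3, 0.4, -0.8]
width: 0.217
grasp_force: 40.0
```

Call:
send_rows --plan '[[0.1, [-0.012, 0, 0], [0, 0, 0]], [0.1, [-0.022, 0, 0], [0, 0, 0]], [0.1, [-0.029, 0, 0], [0, 0, 0]], [0.1, [-0.033, 0, 0], [0, 0, 0]], [0.1, [-0.033, 0, 0], [0, 0, 0]]]'

```text
t: 7.15
eef_pos: [0.5501, -0.0462, 0.0532]
eef_rot: [2.173, 2.268, -0.0]
ft_force: [-0.0, -0.2, -0.8]
width: 0.216
grasp_force: 40.0
```

```bash
python3 - <<'E'
from m import *
go()
c=cam('side'); I=c['pixels']; save('d3',I[180:330,200:360],4)
E
```

```text
t 7.15 pos [ 0.5501 -0.0462  0.0532] yaw 2.46 tilt [ 0.0001 -0.0004] w 0.216 f [-0.  -0.2 -0.8] g 40.0
shift [0. 0. 0.] turn [ 0.0001  0.0004 -0.    ]
```

View pics/d3.png

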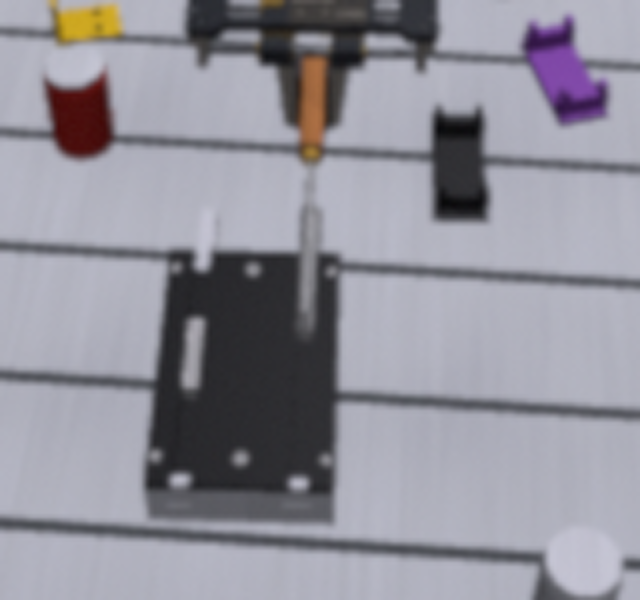

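The shaft now spans (312,205) to (305,335), so it stands well out of the mouth. The empty black cradle is at (460,165). I will measure the cradle from the stored wrist view and back the prong off and up.

Call:
send_rows --plan '[[0.1, [0.008, 0, 0], [0, 0, 0]], [0.1, [0.008, 0, -0.02], [0, 0, 0]], [0.1, [0.008, 0, -0.045], [0, 0, 0]], [0.1, [-0.01, -0.03, -0.06], [0, 0, 0]], [0.1, [-0.01, -0.06, -0.06], [0, 0, 0]]]'

```text
t: 7.82
eef_pos: [0.4912, -0.059, 0.1149]
eef_rot: [2.171, 2.266, 0.002]
ft_force: [0.2, 0.7, -0.3]
width: 0.213
grasp_force: 40.0
```

```bash
python3 - <<'E'
from m import *
go(.428,-.042,.1,2.5)
w=cam('wrist'); s=dict(np.load('pics/side.npz'))
for n,c in (('wrist',w),('side',s)):
    W=cloud(c)*1000; X,Y,Z=W[...,0],W[...,1],W[...,2]
    k=(abs(X-428)<45)&(abs(Y+41)<70)&(c['pixels'].astype(int).sum(2)<220)
    for lo,hi in((20,40),(31,40),(2,12)):
        m=k&(Z>lo)&(Z<hi); p=W[m]
        if len(p)>5: r=cv2.minAreaRect(p[:,:2].astype(np.float32)); print(n,lo,len(p),np.round(r[0],1),np.round(r[1]),round(r[2],1),np.round(np.percentile(p[:,0],[1,99])),np.round(np.percentile(p[:,1],[1,99])))
E
```

```text
t 7.83 pos [ 0.4912 -0.059   0.1149] yaw 2.47 tilt [ 0.0033 -0.0015] w 0.213 f [ 0.2  0.7 -0.3] g 40.0
shift [ 0.0198 -0.0625  0.0146] turn [ 0.0032  0.0017 -0.0005]
wrist 20 1125 [428.4 -42.1] [43. 89.] 2.8 [408. 451.] [-86.   3.]
wrist 31 297 [428.5 -42.1] [38. 89.] 2.8 [408. 449.] [-87.   3.]
wrist 2 3316 [427.8 -42.5] [44. 98.] 2.7 [407. 450.] [-78.   6.]
side 20 71 [427.3 -37.1] [38. 88.] 2.5 [406. 447.] [-81.   6.]
side 31 8 [428.4 -34.7] [32. 81.] 3.5 [410. 447.] [-69.   5.]
side 2 166 [427.8 -35. ] [40. 86.] 1.9 [408. 447.] [-78.   7.]
```

Call:
send_rows --plan '[[0.1, [0.01, -0.03, 0], [0, 0, 0]], [0.1, [0.019, -0.055, 0.0], [0, 0, 0]], [0.1, [0.019, -0.062, 0.0], [0, 0, 0]], [0.1, [0.019, -0.062, 0.025], [0, 0, -0.004]], [0.1, [0.019, -0.062, 0.05], [0, 0, -0.004]]]'

```text
t: 8.5
eef_pos: [0.4292, -0.0425, 0.0632]
eef_rot: [2.167, 2.272, 0.001]
ft_force: [0.4, -0.2, -1.4]
width: 0.215
grasp_force: 40.0
```

Call:
send_rows --plan '[[0.1, [0, 0, 0], [0, 0, 0]]]'

```text
t: 8.62
eef_pos: [0.4268, -0.0416, 0.0618]
eef_rot: [-2.166, -2.271, 0.002]
ft_force: [-0.4, -0.2, -0.6]
width: 0.216
grasp_force: 40.0
```

```bash
python3 - <<'E'
from m import *
go(.4284,-.043,.0225,2.6)
E
```

```text
t 8.62 pos [ 0.4268 -0.0416  0.0618] yaw 2.70 tilt [-0.0035  0.0014] w 0.216 f [-0.4 -0.2 -0.6] g 40.0
shift [-0.0015  0.0016  0.0393] turn [-0.0034 -0.0015  0.0018]
```

Call:
send_rows --plan '[[0.1, [-0.001, 0.001, 0.01], [0, 0, 0]], [0.1, [-0.001, 0.001, 0.02], [0, 0, 0]], [0.1, [-0.001, 0.001, 0.03], [0, 0, 0]], [0.1, [-0.001, 0.001, 0.035], [0, 0, 0]], [0.1, [-0.001, 0.001, 0.039], [0, 0, 0]]]'

```text
t: 9.25
eef_pos: [0.4288, -0.0431, 0.0239]
eef_rot: [-2.169, -2.273, 0.0]
ft_force: [-0.4, -0.5, -1.2]
width: 0.214
grasp_force: 40.0
```

Call:
send_rows --plan '[[0.1, [0, 0, 0], [0, 0, 0]]]'

```text
t: 9.38
eef_pos: [0.4287, -0.043, 0.024]
eef_rot: [-2.168, -2.273, 0.0]
ft_force: [0.2, -0.5, -0.8]
width: 0.213
grasp_force: 40.0
```

Call:
send_rows --plan '[[0.1, [0, 0, 0.0015], [0, 0, 0]], [0.1, [0, 0, 0.0015], [0, 0, 0]], [0.45, [0, 0, 0.0015], [0, 0, 0]], [0.45, [0, 0, 0.0015], [0, 0, 0]], [0.45, [0, 0, 0.0015], [0, 0, 0]]]'

```text
t: 10.0
eef_pos: [0.429, -0.0431, 0.0228]
eef_rot: [2.168, 2.273, 0.0]
ft_force: [-1.1, 0.1, 0.4]
width: 0.446
grasp_force: 0.0
```

Call:
send_rows --plan '[[0.45, [0, 0, 0], [0, 0, 0]], [0.45, [0, 0, -0.03], [0, 0, 0]], [0.45, [0, 0, -0.08], [0, 0, 0]], [0.45, [0, 0, -0.13], [0, 0, 0]], [0.45, [0, 0, -0.16], [0, 0, 0]]]'

```text
t: 10.62
eef_pos: [0.4298, -0.0435, 0.1855]
eef_rot: [2.166, 2.271, 0.002]
ft_force: [0.5, -0.3, -0.2]
width: 0.446
grasp_force: 0.0
```

```bash
python3 - <<'E'
from m import *
go(.545,.02,.18,2.4)
c=cam('wrist'); W=cloud(c)*1000; hsv=cv2.cvtColor(c['pixels'],cv2.COLOR_RGB2HSV)
X,Y,Z=W[...,0],W[...,1],W[...,2]
m=(hsv[...,0]>4)&(hsv[...,0]<22)&(hsv[...,1]>120)&(abs(X-428)<30)&(Y<10)&(Y>-100)&(Z>30)&(Z<60)
p=W[m]; r=cv2.minAreaRect(p[:,:2].astype(np.float32)); print(np.round(r[0],1),np.round(r[1]),r[2],'ztop',np.percentile(p[:,2],[20,50,80]),p[:,1].min(),p[:,1].max())
V=cam('scene'); W=cloud(V)*1000;X,Y,Z=W[...,0],W[...,1],W[...,2]
# shaft outside the mouth
m=(abs(X-545)<20)&(Y>15)&(Y<86)&(Z>29)&(Z<48); p=W[m]; print(len(p),p[:,1].min(),p[:,1].max(),np.median(p,0))
E
```

```text
t 10.62 pos [ 0.4298 -0.0435  0.1855] yaw 2.70 tilt [ 0.0035 -0.0014] w 0.446 f [ 0.5 -0.3 -0.2] g 0.0
shift [0.058  0.118  0.0058] turn [0.0034 0.0016 0.0052]
[428.3 -40.4] [ 19. 101.] 2.855625629425049 ztop [47.94901384 48.65626192 49.30985745] -90.7378122276825 9.890738829447784
80 29.13298621512561 85.41588797412354 [549.43821016  58.15285113  36.8427455 ]
```

Call:
send_rows --plan '[[0.45, [-0.055, 0.015, -0.015], [0, 0, 0]], [0.45, [-0.11, 0.03, -0.03], [0, 0, 0]], [0.45, [-0.165, 0.045, -0.045], [0, 0, 0]], [0.45, [-0.22, 0.06, -0.06], [0, 0, 0]], [0.45, [-0.275, 0.075, -0.075], [0, 0, 0]]]'

```text
t: 11.35
eef_pos: [0.5166, -0.3157, 0.256]
eef_rot: [-2.167, -2.271, -0.0]
ft_force: [0.3, 0.6, 0.8]
width: 0.451
grasp_force: 0.0
```

Call:
send_rows --plan '[[0.45, [-0.045, 0.01, 0], [0, 0, 0]], [0.45, [-0.045, 0.01, 0], [0, 0, 0]], [0.45, [-0.045, 0.01, 0], [0, 0, 0]]]'

```text
t: 11.72
eef_pos: [0.5283, -0.3578, 0.2559]
eef_rot: [-2.166, -2.271, -0.001]
ft_force: [-0.2, -0.0, 0.1]
width: 0.451
grasp_force: 0.0
```

```bash
python3 - <<'E'
from m import *
go()
c=cam('wrist'); save('w4',c['pixels'],1.4)
E
```

```text
t 11.72 pos [ 0.5283 -0.3578  0.2559] yaw 2.70 tilt [-0.0019  0.0024] w 0.451 f [-0.2 -0.   0.1] g 0.0
shift [0. 0. 0.] turn [-0.0018 -0.0025 -0.    ]
```

View pics/w4.png

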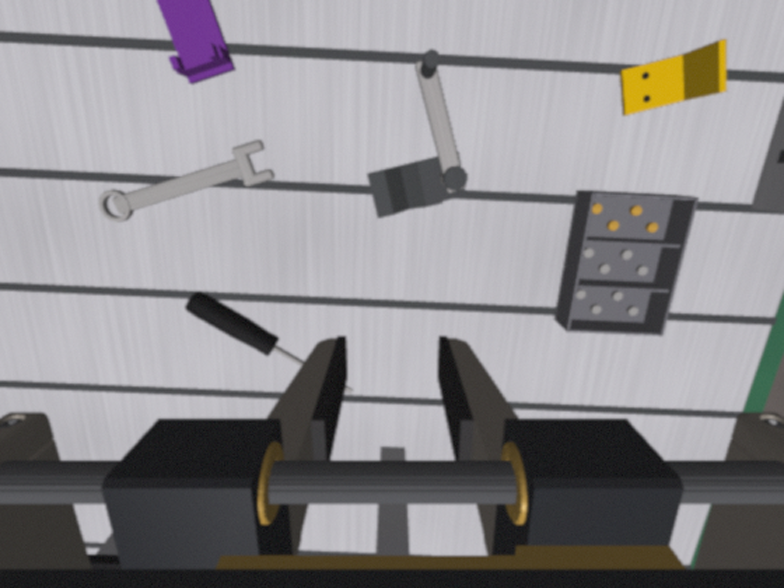

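The V-block is at (410,187), with its groove between columns 388 and 408. The strap post is at (455,178) and the pin at (430,60). The strap is still swung away.

```bash
python3 - <<'E'
from m import *
c=dict(np.load('pics/wrist.npz')); W=cloud(c)*1000; s=1/1.4
X,Y,Z=W[...,0],W[...,1],W[...,2]
k=np.zeros(Z.shape,bool); k[int(150*s):int(222*s),int(362*s):int(475*s)]=1
m=k&(Z>46)&(Z<54); p=W[m]; r=cv2.minAreaRect(p[:,:2].astype(np.float32)); print('top',len(p),np.round(r[0],1),np.round(r[1],1),r[2])
a=np.radians(14)
for deg in (12,13,14,15,16):
    a=np.radians(deg); yv=-np.array([np.cos(a),np.sin(a)]); q=W[k&(Z>25)&(Z<60)]; d=q[:,:2]@yv
    b=np.arange(d.min(),d.max(),3); 
    z=[np.round(np.median(q[(d>=t)&(d<t+3),2])) for t in b]; sd=np.mean([q[(d>=t)&(d<t+3),2].std() for t in b[4:15]]); print(deg,round(sd,2), np.round(b[0]),z if deg==14 else '')
# V bottom line
m=k&(Z>32)&(Z<41); n,l,st,ce=cv2.connectedComponentsWithStats(m.astype(np.uint8)); 
for i in range(1,n):
    if st[i,4]>30:
        q=W[l==i]; d=np.linalg.svd(q[:,:2]-q[:,:2].mean(0),full_matrices=False)[2][0]; print(st[i],ce[i]*1.4,q.mean(0),np.degrees(np.arctan2(d[1],d[0]))%180)
for n,z,lo,hi,box in(('post',0,55,75,(435,155,475,200)),('pin',0,95,112,(410,40,450,90)),('strap',0,60,71,(410,60,465,180))):
    k=np.zeros(Z.shape,bool); x0,y0,x1,y1=[int(q*s) for q in box]; k[y0:y1,x0:x1]=1; p=W[k&(Z>lo)&(Z<hi)]
    r=cv2.minAreaRect(p[:,:2].astype(np.float32)); print(n,len(p),np.round(r[0],1),np.round(r[1],1),r[2],np.round(np.percentile(p[:,2],[5,50,95])))
for u,v,z in((369,176,.05),(438,157,.05),(447,200,.05),(379,217,.05),(431,55,.1055),(455,178,.0655)): print(u,v,np.round(ray(c,u*s,v*s,z)*1000,1))
E
```

```text
top 1020 [ 537.8 -293.4] [64.2 39.9] 15.902356147766113
12 1.73 -518.0 
13 1.68 -511.0 
14 1.7 -503.0 [np.float64(36.0), np.float64(35.0), np.float64(35.0), np.float64(34.0), np.float64(35.0), np.float64(35.0), np.float64(35.0), np.float64(35.0), np.float64(50.0), np.float64(50.0), np.float64(50.0), np.float64(50.0), np.float64(50.0), np.float64(49.0), np.float64(46.0), np.float64(43.0), np.float64(40.0), np.float64(37.0), np.float64(36.0), np.float64(39.0), np.float64(42.0), np.float64(45.0), np.float64(48.0), np.float64(50.0), np.float64(50.0), np.float64(50.0), np.float64(50.0), np.float64(50.0), np.float64(50.0)]
15 1.68 -495.0 
16 1.67 -488.0 
[310 112  23  32 176] [445.70909091 185.18181818] [ 574.35935751 -290.34262006   34.92006571] 126.17186234343941
[280 118  17  33 307] [403.45993485 187.28990228] [ 535.47038225 -293.92262368   37.92601587] 106.63777186846325
post 364 [ 574.9 -277.5] [20.  32.8] 14.568082809448242 [64. 72. 75.]
pin 150 [ 547.5 -202.9] [11.  10.8] 7.574547290802002 [ 98. 105. 106.]
strap 1031 [ 559.6 -236.6] [16.6 89.9] 19.056657791137695 [63. 65. 67.]
369 176 [ 504.3 -285.    50. ]
438 157 [ 563.7 -266.2   50. ]
447 200 [ 574.6 -302.4   50. ]
379 217 [ 514.4 -320.4   50. ]
431 55 [ 547.6 -200.5  105.5]
455 178 [ 577.7 -282.7   65.5]
```

```bash
python3 - <<'E'
from m import *
from scipy.optimize import least_squares
c=dict(np.load('pics/wrist.npz')); W=cloud(c)*1000; s=1/1.4
Z=W[...,2]; k=np.zeros(Z.shape,bool); k[int(150*s):int(222*s),int(368*s):int(436*s)]=1
p=W[k&(Z>30)&(Z<54)]; o=np.array([537,-293.5]); q=p[:,:2]-o
def f(v): 
    a=np.radians(v[0]); d=q@[np.cos(a),np.sin(a)]-v[1]; return np.minimum(v[2]+abs(d),v[2]+15)-p[:,2]
r=least_squares(f,[16,0,35],loss='soft_l1'); print(r.x)
a=np.radians(r.x[0]); e=q@[-np.sin(a),np.cos(a)]; d=q@[np.cos(a),np.sin(a)]-r.x[1]
print('x ext',np.percentile(e,[1,2,98,99]),'y ext',np.percentile(d,[1,99]))
print('seat',o+r.x[1]*np.array([np.cos(a),np.sin(a)])+np.percentile(e,[1,99]).mean()*np.array([-np.sin(a),np.cos(a)]))
E
```

```text
[16.05360868 -1.4077312  34.87826152]
x ext [-19.67875478 -19.28379093  19.2033001   19.61744363] y ext [-29.44715273  28.86985614]
seat [ 535.65564296 -293.91874936]
```

Call:
send_rows --plan '[[0.45, [0.06, 0.006, 0.0], [0, 0, 0.005]], [0.45, [0.12, 0.012, 0.0], [0, 0, 0.005]], [0.45, [0.18, 0.018, 0.0], [0, 0, 0.005]], [0.45, [0.24, 0.024, 0.0], [0, 0, 0.005]], [0.45, [0.3, 0.03, 0.02], [0, 0, 0.005]]]'

```text
t: 12.4
eef_pos: [0.5449, -0.0558, 0.2396]
eef_rot: [2.17, 2.266, 0.003]
ft_force: [1.4, 0.2, -0.7]
width: 0.449
grasp_force: 0.0
```

Call:
send_rows --plan '[[0.45, [0.05, 0.003, 0.04], [0, 0, 0]], [0.45, [0.1, 0.006, 0.08], [0, 0, 0]], [0.45, [0.109, 0.006, 0.08], [0, 0, 0]], [0.45, [0.109, 0.006, 0.08], [0, 0, 0]], [0.45, [0.109, 0.006, 0.08], [0, 0, 0]]]'

```text
t: 13.02
eef_pos: [0.5472, 0.0493, 0.1599]
eef_rot: [2.173, 2.264, 0.003]
ft_force: [0.6, 0.8, 0.1]
width: 0.453
grasp_force: 0.0
```

```bash
python3 - <<'E'
from m import *
c=cam('wrist'); save('w5',c['pixels']); W=cloud(c)*1000; X,Y,Z=W[...,0],W[...,1],W[...,2]
m=(abs(X-544)<20)&(Y>10)&(Y<86)&(Z>33)&(Z<45); p=W[m]; r=cv2.minAreaRect(p[:,:2].astype(np.float32)); print(len(p),np.round(r[0],1),np.round(r[1],1),r[2],np.percentile(p[:,1],[.5,1]))
t=p[p[:,2]>39]; q=np.polyfit(t[:,1],t[:,0],1); print(q,np.degrees(np.arctan(q[0])))
ye=np.percentile(p[:,1],1); g=ye+22; print('grasp',np.polyval(np.polyfit(p[:,1],p[:,0],1),g),g)
go(np.polyval(q,g)/1000,g/1000,.016,2.4)
E
```

```text
762 [543.6  58.2] [15.5 55.8] 1.7525385618209839 [30.68972031 31.36573931]
[-3.63625509e-02  5.45632269e+02] -2.0825031674401098
grasp 543.6942891594423 53.36573931098407
t 13.07 pos [0.5472 0.0491 0.1598] yaw 2.32 tilt [ 0.0032 -0.0008] w 0.451 f [ 0.1 -0.5  0.1] g 0.0
shift [ 0.0045 -0.0038  0.1438] turn [ 0.0032  0.0009 -0.0014]
```

View pics/w5.png

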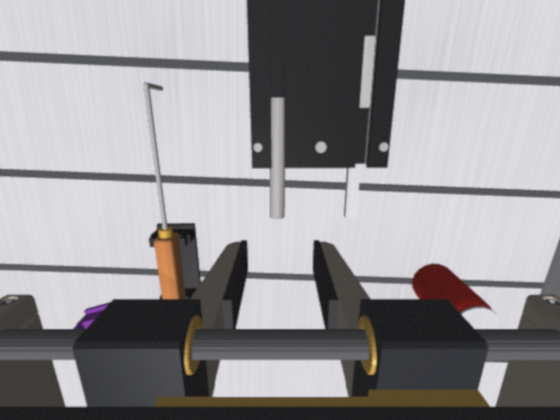

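The shaft's end is at (278,218), standing clear over its tongue. The pick is home at (170,265). I will descend part way and then correct.

Call:
send_rows --plan '[[0.45, [0.003, -0.002, 0.04], [0, 0, 0]], [0.45, [0.003, -0.002, 0.08], [0, 0, 0]], [0.45, [0.003, -0.002, 0.09], [0, 0, 0]], [0.45, [0.003, -0.002, 0.09], [0, 0, 0]], [0.45, [0.003, -0.002, 0.09], [0, 0, 0]]]'

```text
t: 13.7
eef_pos: [0.5457, 0.0529, 0.0702]
eef_rot: [2.173, 2.265, 0.004]
ft_force: [-0.2, 0.1, 0.5]
width: 0.446
grasp_force: 0.0
```

```bash
python3 - <<'E'
from m import *
go(.5437,.0525,.016,2.3)
E
```

```text
t 13.70 pos [0.5457 0.0529 0.0702] yaw 2.38 tilt [ 0.0037 -0.0005] w 0.446 f [-0.2  0.1  0.5] g 0.0
shift [-0.0003 -0.0022  0.0541] turn [0.0037 0.0006 0.0014]
```

Call:
send_rows --plan '[[0.45, [0, -0.002, 0.03], [0.003, 0, 0.001]], [0.45, [0, -0.002, 0.05], [0.003, 0, 0.001]], [0.45, [0, -0.002, 0.054], [0.003, 0, 0.001]], [0.45, [0, -0.002, 0.054], [0.003, 0, 0.001]], [0.1, [0, -0.002, 0.054], [0.003, 0, 0.001]]]' --force 30

```text
t: 14.32
eef_pos: [0.5432, 0.0532, 0.0155]
eef_rot: [2.175, 2.267, -0.001]
ft_force: [-0.9, 0.4, 0.9]
width: 0.367
grasp_force: 0.0
```

Call:
send_rows --plan '[[0.05, [0, 0, 0], [0, 0, 0]], [0.05, [0, 0, 0], [0, 0, 0]], [0.05, [0, 0, 0], [0, 0, 0]], [0.05, [0, 0, 0], [0, 0, 0]]]' --force 50

```text
t: 14.82
eef_pos: [0.5438, 0.0532, 0.0148]
eef_rot: [2.175, 2.266, 0.001]
ft_force: [4.8, 0.8, -3.1]
width: 0.162
grasp_force: 50.0
```

Call:
send_rows --plan '[[0.05, [0, 0, -0.0015], [0, 0, 0]], [0.05, [-0.015, 0, -0.0015], [0, 0, 0]], [0.05, [-0.04, 0, -0.0015], [0, 0, 0]], [0.05, [-0.065, 0, -0.0015], [0, 0, 0]], [0.05, [-0.09, 0, -0.0015], [0, 0, 0]]]'

```text
t: 15.45
eef_pos: [0.5449, -0.0371, 0.0152]
eef_rot: [-2.173, -2.264, 0.005]
ft_force: [-0.1, -0.5, -1.7]
width: 0.163
grasp_force: 50.0
```

Call:
send_rows --plan '[[0.05, [-0.005, 0, 0], [0, 0, 0]], [0.05, [-0.005, 0, -0.03], [0, 0, 0]], [0.05, [-0.005, 0, -0.08], [0, 0, 0]], [0.05, [-0.005, 0, -0.11], [0, 0, 0]], [0.05, [-0.005, 0, -0.11], [0, 0, 0]]]'

```text
t: 16.08
eef_pos: [0.5478, -0.0413, 0.1278]
eef_rot: [2.173, 2.266, 0.0]
ft_force: [0.4, 0.5, -1.3]
width: 0.157
grasp_force: 50.0
```

```bash
cat > sh.py <<'E'
from m import *
st=env.read_state(); T=Ro.from_rotvec(st['eef_rot']).as_matrix()
c=cam('wrist'); W=cloud(c); P=(W-st['eef_pos'])@T*1000
m=(abs(P[...,1])<12)&(P[...,0]>12)&(P[...,0]<130)&(P[...,2]>-45)&(P[...,2]<20)
p=P[m]; print(len(p),'x end',np.percentile(p[:,0],[98,99.5,100]),'y(x)',np.polyfit(p[:,0],p[:,1],1))
t=p[abs(p[:,1])<3]; print('ztop(x)',np.polyfit(t[:,0],t[:,2],1))
E
python3 - <<'E'
from sh import *
go(.5356,-.2939,None,16.05)
E
```

```text
5013 x end [95.88914675 96.93898893 97.41423364] y(x) [ 0.00142244 -0.2622236 ]
ztop(x) [ 7.93077563e-03 -2.48027242e+01]
t 16.12 pos [ 0.5462 -0.041   0.1255] yaw 2.38 tilt [-0.0023 -0.0002] w 0.159 f [-0.3 -0.8 -1. ] g 50.0
shift [-2.522e-01 -2.110e-02  1.000e-04] turn [-2.300e-03 -2.000e-04 -2.385e-01]
```

Call:
send_rows --plan '[[0.05, [-0.05, -0.002, -0.02], [0, 0, -0.05]], [0.05, [-0.1, -0.004, -0.02], [0, 0, -0.1]], [0.05, [-0.15, -0.006, -0.02], [0, 0, -0.15]], [0.05, [-0.2, -0.008, -0.02], [0, 0, -0.2]], [0.05, [-0.25, -0.01, -0.02], [0, 0, -0.2385]]]'

```text
t: 16.75
eef_pos: [0.545, -0.2919, 0.1422]
eef_rot: [-1.884, -2.505, 0.002]
ft_force: [0.2, 0.4, -0.2]
width: 0.165
grasp_force: 50.0
```

```bash
python3 -c "
from h import *
go(.5461,-.3294,.09,16.05)"
```

```text
t 16.75 pos [ 0.545  -0.2919  0.1422] yaw 16.10 tilt [-0.0068  0.0033] w 0.165 f [ 0.2  0.4 -0.2] g 50.0
shift [-0.0366 -0.0091  0.0521] turn [-0.0056 -0.0051  0.0008]
```

Call:
send_rows --plan '[[0.05, [-0.02, -0.005, 0.0], [0, 0, 0]], [0.05, [-0.0366, -0.009, 0.0], [0, 0, 0]], [0.05, [-0.0366, -0.009, 0.03], [0, 0, 0]], [0.05, [-0.0366, -0.009, 0.06], [0, 0, 0]], [0.05, [-0.0366, -0.009, 0.07], [0, 0, 0]]]'

```text
t: 17.38
eef_pos: [0.5465, -0.327, 0.0725]
eef_rot: [-1.884, -2.504, 0.002]
ft_force: [-0.1, -0.1, -1.1]
width: 0.159
grasp_force: 50.0
```

Call:
send_rows --plan '[[0.05, [0, 0, 0], [0, 0, 0]], [0.05, [0, 0, 0], [0, 0, 0]], [0.05, [0, 0, 0], [0, 0, 0]]]'

```text
t: 17.75
eef_pos: [0.5485, -0.3299, 0.077]
eef_rot: [1.89, 2.509, -0.003]
ft_force: [0.1, -1.2, -1.5]
width: 0.162
grasp_force: 50.0
```

```bash
python3 - <<'E'
from sh import *
go(.5461,-.3294,.0298,16.05)
Z=W[...,2]*1000; k=(np.hypot(W[...,0]-.5357,W[...,1]+.2939)<.06)&(Z>46)&(Z<54); q=W[k]*1000
r=cv2.minAreaRect(q[:,:2].astype(np.float32)); print('block top',len(q),r)
save('w6',c['pixels'])
E
```

```text
5016 x end [95.88490736 96.88968092 97.43764149] y(x) [ 0.00214989 -0.18050278]
ztop(x) [ 7.50516474e-03 -2.47857742e+01]
t 17.80 pos [ 0.5483 -0.3299  0.0768] yaw 16.02 tilt [-0.0014 -0.0015] w 0.159 f [ 0.3 -0.2 -1. ] g 50.0
shift [ 0.0012 -0.0019  0.047 ] turn [-0.0018  0.0011 -0.0006]
block top 3085 ((538.4276123046875, -293.2348937988281), (65.35283660888672, 40.33402633666992), 15.83776569366455)
```

View pics/w6.png

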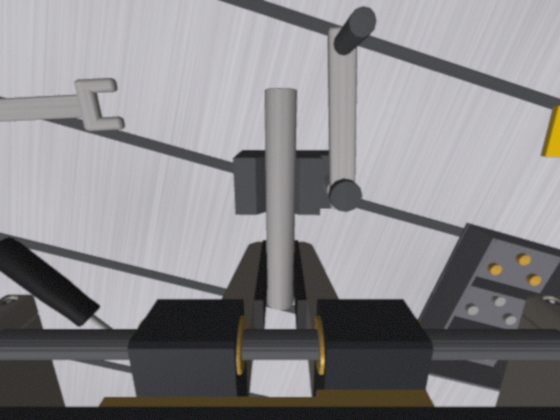

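The shaft, columns 265–296 and rows 90–307, lies along and above the groove. The strap is clear on the right at (342,110). I will lower it.

Call:
send_rows --plan '[[0.05, [0.001, -0.0018, 0.015], [-0.002, 0.001, 0]], [0.05, [0.001, -0.0018, 0.03], [-0.002, 0.001, 0]], [0.05, [0.001, -0.0018, 0.038], [-0.002, 0.001, 0]], [0.05, [0.001, -0.0018, 0.042], [-0.002, 0.001, 0]], [0.05, [0.001, -0.0018, 0.044], [-0.002, 0.001, 0]]]'

```text
t: 18.42
eef_pos: [0.5456, -0.329, 0.0314]
eef_rot: [-1.889, -2.508, -0.0]
ft_force: [0.6, -0.7, -0.2]
width: 0.158
grasp_force: 50.0
```

Call:
send_rows --plan '[[0.05, [0, 0, 0.001], [0, 0, 0]], [0.05, [0, 0, 0.002], [0, 0, 0]], [0.05, [0, 0, 0.002], [0, 0, 0]]]'

```text
t: 18.8
eef_pos: [0.5457, -0.3291, 0.0298]
eef_rot: [-1.89, -2.508, -0.0]
ft_force: [0.2, 0.6, -1.9]
width: 0.162
grasp_force: 50.0
```

```bash
python3 - <<'E'
from sh import *
go(.5461,-.3294,.0298,16.05)
E
```

```text
6151 x end [95.63273393 96.85171341 97.42608165] y(x) [ 0.00014994 -0.01097801]
ztop(x) [ 7.18461696e-03 -2.47885505e+01]
t 18.85 pos [ 0.5457 -0.3291  0.0298] yaw 16.02 tilt [-0.001   0.0011] w 0.160 f [ 0.8  0.  -1. ] g 50.0
shift [-0.0004  0.0003 -0.    ] turn [-0.0007 -0.0014 -0.0006]
```

Call:
send_rows --plan '[[0.05, [0, 0, 0.0008], [0, 0, 0]], [0.05, [0, 0, 0.0015], [0, 0, 0]], [0.05, [0, 0, 0.0015], [0, 0, 0]]]'

```text
t: 19.23
eef_pos: [0.5462, -0.3292, 0.0287]
eef_rot: [-1.89, -2.509, -0.001]
ft_force: [1.7, 1.2, 3.8]
width: 0.161
grasp_force: 50.0
```

Contact is felt (+5 N). Release, retreat straight up and look.

Call:
send_rows --plan '[[0.3, [0, 0, 0], [0, 0, 0]], [0.3, [0, 0, 0], [0, 0, 0]], [0.3, [0, 0, 0], [0, 0, 0]], [0.3, [0, 0, 0], [0, 0, 0]], [0.3, [0, 0, -0.01], [0, 0, 0]]]'

```text
t: 19.85
eef_pos: [0.5449, -0.3284, 0.0374]
eef_rot: [-1.888, -2.506, -0.001]
ft_force: [0.2, 0.3, 0.3]
width: 0.298
grasp_force: 0.0
```

Call:
send_rows --plan '[[0.3, [0, 0, -0.03], [0, 0, 0]], [0.3, [0, 0, -0.07], [0, 0, 0]], [0.3, [0, 0, -0.12], [0, 0, 0]], [0.3, [0, 0, -0.13], [0, 0, 0]], [0.3, [0, 0, -0.13], [0, 0, 0]]]'

```text
t: 20.48
eef_pos: [0.546, -0.3294, 0.1688]
eef_rot: [-1.89, -2.509, -0.0]
ft_force: [-1.1, 0.7, -0.4]
width: 0.301
grasp_force: 0.0
```

```bash
python3 - <<'E'
from m import *
go()
c=cam('wrist'); save('w7',c['pixels']); W=cloud(c)*1000; X,Y,Z=W[...,0],W[...,1],W[...,2]
a=np.radians(16.05); u=np.array([-np.sin(a),np.cos(a)]); v=np.array([-np.cos(a),-np.sin(a)])
q=W[...,:2]-[535.66,-293.92]; e=q@u; d=q@v
m=(abs(d)<11)&(abs(e)<85)&(Z>44)&(Z<62); p=np.c_[e[m],d[m],Z[m]]
print(len(p),'ends',np.percentile(p[:,0],[.3,99.7]),'y(x)',np.polyfit(p[:,0],p[:,1],1)); t=p[abs(p[:,1])<2.5]; print('ztop(x) want 54.3',np.polyfit(t[:,0],t[:,2],1))
pts=W[(Z>98)&(Z<112)&(np.hypot(X-547,Y+203)<15)]; print('pin',cv2.minAreaRect(pts[:,:2].astype(np.float32)) if len(pts)>5 else None)
E
```

```text
t 20.48 pos [ 0.546  -0.3294  0.1688] yaw 16.01 tilt [-0.0002  0.0003] w 0.301 f [-1.1  0.7 -0.4] g 0.0
shift [0. 0. 0.] turn [-0.0001 -0.0004 -0.    ]
2107 ends [-58.88395113  60.14445773] y(x) [-0.00133004 -0.06990305]
ztop(x) want 54.3 [-6.74582921e-04  5.38297645e+01]
pin ((547.42333984375, -202.51620483398438), (11.185338973999023, 11.836894035339355), 20.51778221130371)
```

```bash
python3 - <<'E'
from m import *
go(.5474,-.2026,.14,19.7)
E
```

```text
t 20.52 pos [ 0.5453 -0.3288  0.1671] yaw 16.01 tilt [-0.0024  0.0023] w 0.303 f [-0.5 -0.2 -0.7] g 0.0
shift [0.1206 0.0369 0.0274] turn [-0.0016 -0.0029 -0.0644]
```

View pics/w7.png

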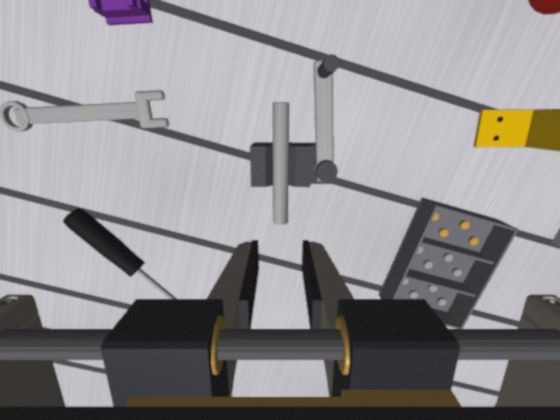

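The shaft at (280,160) is bedded and centred in the block. The pin is at (327,65) and the post at (325,172). Next I move above the pin.

Call:
send_rows --plan '[[0.32, [0.04, 0.012, 0.0], [0, 0, -0.03]], [0.32, [0.08, 0.025, 0.0], [0, 0, -0.064]], [0.32, [0.12, 0.0365, 0.02], [0, 0, -0.064]], [0.32, [0.12, 0.0365, 0.027], [0, 0, -0.064]], [0.32, [0.12, 0.0365, 0.027], [0, 0, -0.064]]]'

```text
t: 21.15
eef_pos: [0.5466, -0.2036, 0.1392]
eef_rot: [-1.806, -2.564, 0.0]
ft_force: [0.0, -1.4, 0.2]
width: 0.324
grasp_force: 0.0
```

Call:
send_rows --plan '[[0.32, [0, 0, 0], [0, 0, 0]], [0.32, [0, 0, 0], [0, 0, 0]]]'

```text
t: 21.4
eef_pos: [0.5479, -0.2049, 0.1417]
eef_rot: [-1.81, -2.567, -0.0]
ft_force: [-1.0, -0.5, -0.2]
width: 0.318
grasp_force: 0.0
```

```bash
python3 - <<'E'
from m import *
go(.5474,-.2026,.078,19.7)
E
```

```text
t 21.40 pos [ 0.5479 -0.2049  0.1417] yaw 19.61 tilt [-0.0006  0.0008] w 0.318 f [-1.  -0.5 -0.2] g 0.0
shift [0.0022 0.0003 0.0637] turn [-0.0003 -0.0009 -0.0015]
```

Call:
send_rows --plan '[[0.32, [0.002, 0, 0.03], [0, 0, 0]], [0.32, [0.002, 0, 0.06], [0, 0, 0]], [0.32, [0.002, 0, 0.063], [0, 0, 0]], [0.22, [0.002, 0, 0.063], [0, 0, 0]], [0.22, [0.002, 0, 0.063], [0, 0, 0]]]' --force 5

```text
t: 22.02
eef_pos: [0.548, -0.2026, 0.08]
eef_rot: [1.809, 2.567, 0.001]
ft_force: [0.1, 0.1, 0.2]
width: 0.223
grasp_force: 0.0
```

Call:
send_rows --plan '[[0.22, [-0.001, -0.0127, 0], [0, 0, -0.15]], [0.22, [-0.0038, -0.0251, 0], [0, 0, -0.3]], [0.22, [-0.0085, -0.037, 0], [0, 0, -0.45]], [0.22, [-0.0148, -0.048, 0], [0, 0, -0.6]], [0.22, [-0.0228, -0.0579, 0], [0, 0, -0.75]]]'

```text
t: 22.65
eef_pos: [0.5007, -0.2434, 0.0797]
eef_rot: [0.735, 3.054, 0.001]
ft_force: [1.4, 1.0, 0.6]
width: 0.222
grasp_force: 0.5
```

```bash
python3 - <<'E'
from m import *
go()
p=env.read_state()['eef_pos'][:2]*1000-[576,-282.3]; print(np.hypot(*p),np.degrees(np.arctan2(p[1],p[0])))
E
```

```text
t 22.65 pos [ 0.5007 -0.2434  0.0797] yaw 62.94 tilt [0.0009 0.0003] w 0.222 f [1.4 1.  0.6] g 0.5
shift [0. 0. 0.] turn [ 0.0006  0.0007 -0.    ]
84.73556992233148 152.6379020711703
```

Call:
send_rows --plan '[[0.22, [-0.001, -0.0127, 0], [0, 0, -0.15]], [0.22, [-0.0038, -0.0251, 0], [0, 0, -0.3]], [0.22, [-0.0085, -0.037, 0], [0, 0, -0.45]], [0.22, [-0.0148, -0.048, 0], [0, 0, -0.6]], [0.22, [-0.0228, -0.0579, 0], [0, 0, -0.75]]]'

```text
t: 23.28
eef_pos: [0.4942, -0.3053, 0.0795]
eef_rot: [0.435, -3.111, -0.001]
ft_force: [0.6, 0.4, -0.7]
width: 0.219
grasp_force: 0.5
```

Call:
send_rows --plan '[[0.22, [0, -0.002, 0], [0, 0, 0]], [0.22, [0, -0.004, 0], [0, 0, 0]], [0.22, [0, -0.005, 0], [0, 0, 0]]]'

```text
t: 23.65
eef_pos: [0.4952, -0.3092, 0.0784]
eef_rot: [0.425, -3.112, -0.002]
ft_force: [-0.0, 0.8, 0.3]
width: 0.221
grasp_force: 0.4
```

```bash
python3 - <<'E'
from m import *
go()
st=env.read_state(); p=st['eef_pos'][:2]*1000-[576,-282.3]; print(np.hypot(*p),np.degrees(np.arctan2(p[1],p[0])),st['grasp_force'])
E
```

```text
t 23.65 pos [ 0.4952 -0.3092  0.0784] yaw 105.56 tilt [-0.0011  0.0013] w 0.221 f [-0.   0.8  0.3] g 0.4
shift [0. 0. 0.] turn [ 0.0016 -0.0007  0.    ]
85.12153396648233 -161.5820219171836 0.36368616856634617
```

Call:
send_rows --plan '[[0.22, [0, -0.0015, 0], [0, 0, 0]], [0.22, [0, -0.003, 0], [0, 0, 0]], [0.22, [0, -0.003, 0], [0, 0, 0]]]'

```text
t: 24.02
eef_pos: [0.4955, -0.3104, 0.0781]
eef_rot: [0.426, -3.11, -0.009]
ft_force: [-2.9, 6.2, 4.7]
width: 0.22
grasp_force: 3.6
```

The hard stop is reached. Back off, open and lift clear.

Call:
send_rows --plan '[[0.22, [0, 0.003, 0], [0, 0, 0]], [0.32, [0, 0.005, 0], [0, 0, 0]], [0.32, [0, 0.005, 0], [0, 0, 0]], [0.32, [0, 0.005, -0.02], [0, 0, 0]], [0.32, [0, 0.005, -0.06], [0, 0, 0]]]'

```text
t: 24.65
eef_pos: [0.4938, -0.307, 0.1383]
eef_rot: [0.426, -3.109, -0.006]
ft_force: [0.0, -0.1, 0.2]
width: 0.319
grasp_force: 0.0
```

Call:
send_rows --plan '[[0.32, [-0.02, 0, -0.06], [0, 0, 0]], [0.32, [-0.05, 0, -0.1], [0, 0, 0]], [0.32, [-0.05, 0, -0.12], [0, 0, 0]], [0.32, [-0.05, 0, -0.12], [0, 0, 0]], [0.32, [-0.05, 0, -0.12], [0, 0, 0]]]'

```text
t: 25.28
eef_pos: [0.5415, -0.2941, 0.2561]
eef_rot: [0.425, -3.109, -0.006]
ft_force: [0.5, 0.7, -0.4]
width: 0.32
grasp_force: 0.0
```

```bash
python3 - <<'E'
from m import *
go()
a=np.radians(16.05); u=np.array([-np.sin(a),np.cos(a)]); v=np.array([-np.cos(a),-np.sin(a)])
for n in('wrist','scene','side'):
    c=cam(n); W=cloud(c)*1000; X,Y,Z=W[...,0],W[...,1],W[...,2]
    q=W[...,:2]-[535.66,-293.92]; e=q@u; d=q@v
    m=(d>-35)&(d<60)&(abs(e)<30)&(Z>60)&(Z<70); P=np.c_[d[m],e[m]]; 
    if len(P)>20: print(n,'strap',len(P),'angle',np.polyfit(P[:,0],P[:,1],1))
    m=(abs(d)<11)&(abs(e)<85)&(Z>44)&(Z<58); p=np.c_[e[m],d[m],Z[m]]
    if len(p)>20: print(' shaft',len(p),np.percentile(p[:,0],[.5,99.5]),np.polyfit(p[:,0],p[:,1],1),np.percentile(p[:,2],95))
    hsv=cv2.cvtColor(c['pixels'],cv2.COLOR_RGB2HSV)
    m=(hsv[...,0]>4)&(hsv[...,0]<22)&(hsv[...,1]>120)&(abs(X-428)<30)&(Y<10)&(Y>-100)&(Z>30)&(Z<60); 
    if m.sum()>20: print(' pick',W[m].mean(0))
E
```

```text
t 25.27 pos [ 0.5415 -0.2941  0.2561] yaw 105.58 tilt [-0.0042  0.0034] w 0.320 f [ 0.5  0.7 -0.4] g 0.0
shift [0. 0. 0.] turn [ 0.0044 -0.0031  0.    ]
wrist strap 770 angle [ 0.00452215 -0.14764271]
 shaft 1020 [-59.40106267  59.26850137] [-0.00203296  0.60417485] 54.68576169560309
 pick [429.48783944 -50.55986125  47.66459195]
scene strap 127 angle [-0.01376337 -2.30017868]
 shaft 180 [-61.08740025  59.13273464] [-9.98338511e-04 -3.37391634e+00] 56.817969601599685
 pick [434.51310273 -49.11890831  45.99023985]
side strap 77 angle [-7.0233376e-05  5.3225431e+00]
 shaft 87 [-55.53236429  64.83820227] [ 0.00214726 -0.8110486 ] 56.54786997019916
 pick [427.9137658  -31.69037064  46.57725278]
```

Strap square (about 0.005 rad), shaft bedded and centred, pick home, robot clear. Handing in.

```bash
python3 -c "
from plant import env
print(env.close_job())"
```

```text
the job is handed in; nothing more can be done
None
```

The job is handed in, with no verdict returned: by my last camera check the shaft is bedded and centred in the V-block, the strap is square across it (within about 0.02 rad), and the pick is back in its black cradle.

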